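# Feed a bisque blank into the backstamping machine

## Task

Take the oblong bisque tile blank out of its high-sided wooden tray and load it lengthwise and level on the machine's rail, in the gap between the sprung paddle and the clear-covered tunnel, set down without dropping it, and let go. Then push the paddle steadily all the way to its stop, without ramming it, so that it drives the blank into the tunnel, and let the paddle spring fully back, leaving the blank home in the tunnel. Leave the round disc, the kiln prop and the cup where they stand.

Things in the scene. Friction and masses are not known exactly. Their poses are not given: they have to be found in the camera images.
- blank: Oblong bisque (pale fired clay) tile blank, 64 long (its x) x 44 wide (y) x 34 mm high (z), low round boss (30 across, 2 high) on top; about 0.17 kg. Origin: centre of its underside. In the tray only its short ends (64 mm apart) can be taken, in the loading gap only its long sides (44 apart) are free: put it down on open bench between and take it again the other way.
- tray: Fixed plywood tray, 158 (its x) x 64 mm (y). Origin: centre of its underside, on the bench. Floor 4 mm thick, inside 150 x 52; long sides 6 thick and 48 mm high, higher than the blank and 4 mm off it; end lips only 10 mm high. The blank lies along it. Between tray and machine a strip of bench at least 150 mm wide is clear where x is below 0.6 m.
- press: Backstamping machine, fixed, grey and steel. Origin: on the bench, below the centre of the loading gap; x = feed direction (paddle to tunnel, away from the robot), z up. Base plate 100 wide, 6 thick, x -133 to 177 mm. Housing behind the tunnel x 125 to 175, 91 high, its black knob to 111. Spring block behind the paddle x -131 to -111, 40 high.
- gap (a point): Centre of the loading gap, on the rail's top face 30 mm above the bench. Rail 36 mm wide, narrower than the blank: fingers can reach down past its edges. Gap 82 mm long, from the paddle's face (41 mm before this point) to the tunnel's mouth (41 after); the mouth's side guides flare from 52 mm apart to 60 over its last 16 mm, nothing else stands beside the rail.
- home (a point): Point on the rail's top face in the tunnel, 72 mm along the machine's x from point gap: where the blank's origin ends up, within a few mm, once fed home. Tunnel 52 mm wide inside, 47 high over the rail, clear flat cover with its top 83 mm above the bench, solid end stop 107 mm after the gap's centre.
- slide (a joint): Travel of the sprung paddle along the machine's +x, m: 0 at rest, 0.078 at its rigid stop. Spring 3.6 N at rest rising to 8.3 N at the stop, plus 15 N per m/s and some rubbing across the push (up to 14 N in all); it returns by itself when let go. At the stop the force climbs steeply: push slowly (about 30 mm/s), stop at about 20 N.
- paddle_back (a point): Middle of the paddle's back face (away from the tunnel), 65 mm above the bench, 49 mm before the gap's centre at rest; moves with it. The paddle is an upright steel plate 46 wide (machine's y), 8 thick, 32 to 80 mm above the bench, with a 10 mm round bar along its top edge (to 85 mm). Push here along machine +x; behind it is free space from 42 mm above the bench up.
- disc: Bystander: round bisque disc, 62 mm across, 30 mm high, standing loose on the bench. Origin at the centre of its underside.
- prop: Bystander: pale kiln prop, an upright spool 80 mm high, 44 mm across its ends, loose on the bench. Origin at the centre of its underside.
- cup: Bystander: bisque cup without handle, 74 mm across the rim, 85 mm high, loose on the bench. Origin at the centre of its underside.
Not all that is in view belongs to the job. What is shaped like the blank but blue or red is not meant.

How it is judged (in metres and radians):
On the way, in this order (a step that is already met when the one before it is completed fails the run):
1. the blank lies lengthwise on the rail in the loading gap, let go, with the paddle at rest (x of blank in the frame of press between -0.012 and 0.014 m and y of blank in the frame of press between -0.012 and 0.012 m and z of blank in the frame of press between 0.027 and 0.033 m and angle between the x axis of blank and the x axis of press, either way round below 0.25 rad and value of joint slide below 0.006 m and contact force between the fingers and blank below 0.1 N), for 0.2 s.
2. the paddle is pushed to within 2.5 mm of its stop, the blank ahead of it in the tunnel (value of joint slide above 0.0755 m and x of blank in the frame of press above 0.065 m and y of blank in the frame of press between -0.008 and 0.008 m), for 0.1 s.
At the end, for the whole second after the job is handed in: The blank lies at rest, flat on the rail and lengthwise (within 0.25 rad), home in the tunnel: its centre 65 to 79 mm along the machine's x and within 8 mm of the rail's centre line; the paddle has sprung back to within 4 mm of rest (x of blank in the frame of press between 0.065 and 0.079 m and y of blank in the frame of press between -0.008 and 0.008 m and z of blank in the frame of press between 0.027 and 0.033 m and angle between the x axis of blank and the x axis of press, either way round below 0.25 rad and value of joint slide below 0.004 m and linear speed of blank below 0.01 m/s); the robot touches nothing.
It fails at once if the blank is dropped or flung: over 0.5 m/s while not held (contact force between the fingers and blank below 0.1 N and linear speed of blank above 0.5 m/s).
It fails at once if the paddle is rammed: more than 60 N on it (contact force between the fingers and slide above 60 N).
It fails at once if the disc is moved by more than 30 mm (distance of disc from where it was at the start of the episode above 0.03 m).
It fails at once if the kiln prop is moved by more than 30 mm (distance of prop from where it was at the start of the episode above 0.03 m).
It fails at once if the cup is moved by more than 30 mm (distance of cup from where it was at the start of the episode above 0.03 m).
It also fails if it takes over 67 s, if anything falls off the work surface, if the arm or the gripper's body presses on something with over 40 N, if the wrist force passes 120 N, or if a joint passes its speed limit or range.

## Robot

A 7-joint arm with a two-finger parallel gripper is mounted at the origin on the work surface. World frame = base frame: x ahead of the robot, y to its left, z up, the work surface at z = 0. Lengths are in m, angles in degrees, forces in N, time in s.
With the tool pointing down it reaches from about 0.425 to 1.025 m from the base axis. Payload 9.4 kg.
Tool frame: the origin (TCP) lies on the centre line of the jaws, within the pads' length; the fingertips stand 11 mm ahead of it and the grasp point (between the pads) lies 8 mm behind it (arm.nose_length is the distance from the TCP to the fingertips, in m); z points along the fingers, y is the direction in which the jaws open and shut (so a half turn about z gives the same grasp; the last joint's range is limited). The gripper opens to 85 mm and grips with 20 to 120 N. Pads are 22 mm wide; open, the fingers measure 114 mm over their backs; the gripper's body (76 mm by 85 mm) begins 54 mm behind the grasp point. The pads swing forward as they close: fully open they stand 13 mm farther back than shut.
Start: joints at [69.288, 34.337, -0.143, 91.639, 0.103, 54.024, -4.572], TCP at [0.204, -0.696, 0.242] pointing down, gripper open.
Joint ranges: [-147.43, 147.43], [-19.82, 112.94], [-74.19, 73.91], [6.32, 146.72], [-59.91, 239.91], [6.04, 106.73], [-150.56, 150.56]. Speed limits (degrees/s): [127.2, 127.2, 172.46, 172.46, 180, 180, 180].

## Interface

Orientations are given as [roll, pitch, yaw] about the fixed x, y, z axes, in that order (R = Rz(yaw) Ry(pitch) Rx(roll)).
In Python, from cell import arm gives the robot as it stands.
- The arm moves only by the shell command python3 -m handwheel 'ROWS' [FORCE]. ROWS is JSON, one flat list of numbers, 7 for each row, row after row: the gripper command: -1 is fully open, 1 is shut, values between are in proportion, then the shift along the world's x, y, z in cm, then the turn, a rotation vector about the world's x, y, z in degrees. In form: [claw, x, y, z, rx, ry, rz, claw, x, y, z, rx, ry, rz, ...]. A call has 1 to 10 rows; each row is the pose to reach, as a shift and turn from the pose commanded when the call began; what a row does not reach only later rows make up. A row lasts 1/12 s, in which the tool goes at most 41.7 mm and 7.16 degrees, less where a joint would pass 70% of its speed; a pose out of reach is approached as far as the arm can. A call with a gripper value outside its range is refused whole. The fingers move at their own pace and stop on an object; FORCE is the grip in N (left out, the last holds). Time passes only in rows, so rows that repeat a pose let the fingers close. It gives the time, the measured TCP pose, the force and the opening at its end, in the units of the state.
- arm.state(): the state, without advancing time (a new reading comes with each control period).
- arm.snapshot(name): name is "scene" or "top" or "wrist"; returns a dict with "color" (420x560x3 uint8, red, green, blue), "camera_matrix" (3x3 intrinsics, pixels), "R" (3x3) and "t" (3): a world point X has camera coordinates R X + t. Camera axes: x right, y down, z forward; pixel columns grow to the right and rows downward; lengths in m; the calibration is good to about 2 mm. A picture is of the moment at which its call begins. There is no depth.
- arm.hand_in(): hands the job in, once; it reports no verdict.
The state is a dict: "t": time; "joint_pos": joint angles; "qvel": joint speeds; "joint_efforts": joint torques, N m; "eef_pos": TCP position; "orientation": TCP orientation; "contact_force": force on the tool from outside, world axes, zero at the start; "ft_torque": the same for the moment, N m; "width": opening from 0.0 (shut) to 1.0 (fully open).
Only numpy, scipy, OpenCV 4.12 (cv2) and the standard library are available. Lean on these libraries where they do the work, as an engineer would, in place of code of your own. Each camera call takes 0.05 s, during which the arm holds its last target.

## Working session

There is one attempt and no reset: what is moved stays moved. The work goes in short steps, Python scripts to look and compute and a shell command to move; the robot and the scene stay as the last step left them, time stands still between calls to the robot, and variables do not carry over. Pictures are saved under pics/ and viewed, and the job is handed in when it is done.

```bash
mkdir -p pics; ls
cat > h.py <<'E'
import numpy as np,cv2,pickle
from cell import arm
def snap(n,f):
    s=arm.snapshot(n); pickle.dump(s,open(f'{f}.pkl','wb')); cv2.imwrite(f'pics/{f}.png',cv2.cvtColor(s['color'],cv2.COLOR_RGB2BGR)); return s
def ray(s,u,v,z):
    d=np.linalg.inv(s['camera_matrix'])@np.array([u,v,1.]); R=np.array(s['R']);t=np.array(s['t'])
    o=-R.T@t; d=R.T@d; return o+d*(z-o[2])/d[2]
def proj(s,X):
    c=np.array(s['R'])@np.array(X)+np.array(s['t']); p=np.array(s['camera_matrix'])@c; return p[:2]/p[2]
def load(f): return pickle.load(open(f'{f}.pkl','rb'))
E
python3 - <<'E'
from h import *
for n in ['scene','top','wrist']:
    s=snap(n,n+'0'); print(n,-np.array(s['R']).T@np.array(s['t']))
print(arm.state())
E
```

```text
pics
scene [1.08682485 0.26087833 0.81431406]
top [0.45003792 0.02459752 1.18238336]
wrist [ 0.26753971 -0.67694797  0.37326443]
{'t': 0.15, 'joint_pos': array([69.28732199, 34.37527934, -0.14356909, 91.67030296,  0.1026786 ,
       54.02322274, -4.57309343]), 'qvel': array([ 0.04378487, -0.07998556, -0.06343659, -0.10532544, -0.02062196,
        0.05108416,  0.01976343]), 'joint_efforts': array([ 1.96564753e-03, -7.76997113e+01,  1.56637609e+00, -2.58237594e+01,
        1.24335309e-02,  6.86921499e-03,  6.46723242e-05]), 'eef_pos': array([ 0.20358195, -0.69547789,  0.2416002 ]), 'orientation': array([-1.79931695e+02,  7.42981542e-03,  1.63185026e+01]), 'contact_force': array([-0.05455158, -0.64621086, -0.09388886]), 'ft_torque': array([-0.01448206, -0.0563969 , -0.00427071]), 'width': 0.9989399814433803}
```

View pics/scene0.png

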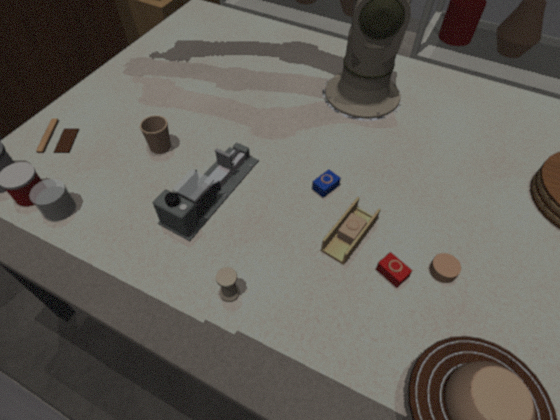

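View pics/top0.png

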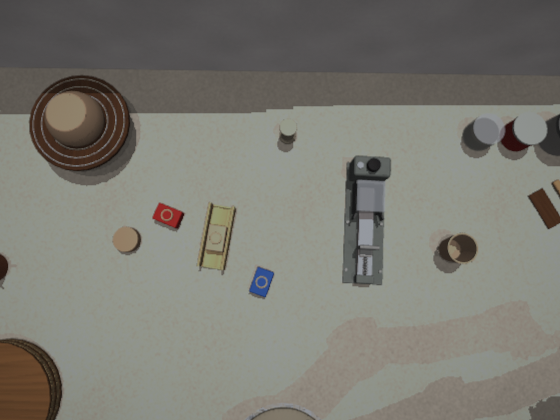

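The blank is the bisque block in the plywood tray at top (217,238). The red one at (168,216) and the blue one at (262,282) are the decoys. I'll confirm it in enlarged crops.

Run:
```python
from h import *
s=load('top0')
for p in [(0,0,0),(.6,0,0),(.6,.1,0)]: print(p,proj(s,p))
im=cv2.imread('pics/top0.png')
a=cv2.resize(im[195:285,150:290],None,fx=5,fy=5,interpolation=cv2.INTER_CUBIC); cv2.imwrite('pics/c1.png',a)
a=cv2.resize(im[145:295,325:400],None,fx=4,fy=4,interpolation=cv2.INTER_CUBIC); cv2.imwrite('pics/c2.png',a)
```

```text
(0, 0, 0) [282.265335   458.70494703]
(0.6, 0, 0) [283.99257405 208.75232193]
(0.6, 0.1, 0) [244.90296903 208.38210167]
```

View pics/c1.png

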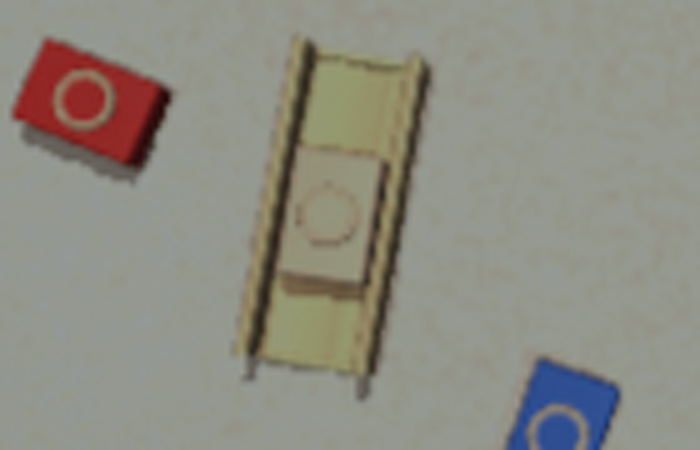

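View pics/c2.png

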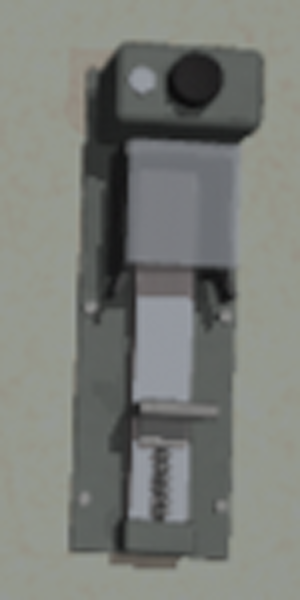

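The crops confirm it: the unpainted block with the round boss, centred at crop (328,215), lies between the plywood walls. The machine runs up the image, with the paddle at crop2 (178,409) and the tunnel cover at (185,203). Next are rough poses.

Run:
```python
from h import *
s=load('top0')
c1=lambda x,y:((x+.5)/5-.5+150,(y+.5)/5-.5+195); c2=lambda x,y:((x+.5)/4-.5+325,(y+.5)/4-.5+145)
def P(l,f,p,z):
    X=ray(s,*f(*p),z); print(l,X.round(4)); return X
b=P('boss',c1,(328,215),.040)
for p in [(300,148),(383,155),(365,284),(280,272)]: P('blank top',c1,p,.038)
for p in [(297,38),(430,60),(370,375),(235,355)]: P('tray top',c1,p,.048)
for p in [(70,550),(230,560),(85,140)]: P('plate',c2,p,.006)
for p in [(139,410),(218,410)]: P('paddlebar',c2,p,.080)
for p in [(128,140),(240,145),(237,268),(126,265)]: P('cover',c2,p,.083)
for p in [(134,296),(194,296),(192,400),(133,398)]: P('rail',c2,p,.030)
P('knob',c2,(195,79),.111)
for n,u,v,z in [('disc',126,239,.03),('prop',288,126,.08),('cup',462,248,.085)]: print(n,ray(s,u,v,z).round(3))
```

```text
boss [0.5222 0.1686 0.04  ]
blank top [0.5552 0.1835 0.038 ]
blank top [0.5521 0.1427 0.038 ]
blank top [0.4889 0.1499 0.038 ]
blank top [0.4944 0.1914 0.038 ]
tray top [0.6084 0.1851 0.048 ]
tray top [0.5981 0.1198 0.048 ]
tray top [0.445  0.1453 0.048 ]
tray top [0.4541 0.2103 0.048 ]
plate [ 0.4156 -0.1466  0.006 ]
plate [ 0.41   -0.2471  0.006 ]
plate [ 0.6765 -0.1591  0.006 ]
paddlebar [ 0.4998 -0.1778  0.08  ]
paddlebar [ 0.5002 -0.2249  0.08  ]
cover [ 0.662  -0.1732  0.083 ]
cover [ 0.6597 -0.2411  0.083 ]
cover [ 0.5848 -0.2375  0.083 ]
cover [ 0.586  -0.1708  0.083 ]
rail [ 0.5731 -0.185   0.03  ]
rail [ 0.5734 -0.2227  0.03  ]
rail [ 0.5085 -0.2201  0.03  ]
rail [ 0.5095 -0.1833  0.03  ]
knob [ 0.6938 -0.2085  0.111 ]
disc [0.518 0.388 0.03 ]
prop [ 0.794 -0.007  0.08 ]
cup [ 0.499 -0.421  0.085]
```

```bash
python3 -m handwheel '[-1,4,4,2,0,0,5, -1,8,8,4,0,0,12, -1,11,11,6,0,0,18, -1,14,15,6,0,0,25, -1,17,19,6,0,0,32, -1,20,23,6,0,0,38, -1,22,27,6,0,0,45, -1,25,31,6,0,0,52, -1,28,35,6,0,0,58, -1,30,39,6,0,0,64]'
python3 -m handwheel '[-1,1.6,3.5,0,0,0,0,-1,1.6,3.5,0,0,0,0,-1,1.6,3.5,0,0,0,0,-1,1.6,3.5,0,0,0,0]'
python3 - <<'E'
from h import *
s=snap('wrist','w1'); print(np.array(s['R']).round(3),-np.array(s['R']).T@np.array(s['t']))
st=arm.state(); print(st['t'],st['eef_pos'],st['orientation'],st['joint_pos'].round(1))
E
```

```text
t: 0.98
eef_pos: [0.4584, -0.3767, 0.3018]
orientation: [180.0, 0.0, 80.6]
contact_force: [0.8, -1.1, 0.0]
width: 0.998
t: 1.32
eef_pos: [0.4732, -0.3439, 0.3016]
orientation: [-180.0, 0.0, 80.3]
contact_force: [-0.2, 0.0, -0.9]
width: 1.001
[[ 0.985 -0.17  -0.001]
 [-0.164 -0.951  0.264]
 [-0.046 -0.26  -0.965]] [ 0.48432076 -0.2780984   0.4333587 ]
1.3667 [ 0.47277262 -0.34457405  0.30154908] [-1.79961993e+02  3.50500183e-02  8.02178608e+01] [ 45.4  22.3 -20.5 105.7   9.5  53.8  10.8]
```

View pics/w1.png

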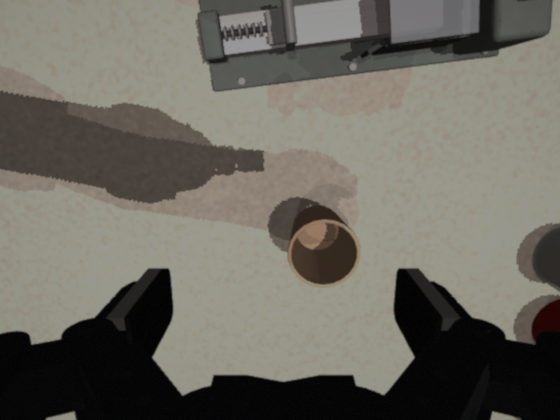

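The press is at the top edge, with the spring at (245,30), and the cup is at (323,252). The camera looks back under the hand, so I'll move on in +y to centre the press.

```bash
python3 -m handwheel '[-1,1.5,4,0,0,0,0,-1,3,8,0,0,0,0,-1,5,12,0,0,0,0,-1,6,15,0,0,0,0,-1,7,18,0,0,0,0,-1,7,18,0,0,0,0,-1,7,18,0,0,0,0,-1,7,18,0,0,0,0]'
python3 - <<'E'
from h import *
s=snap('wrist','w2'); 
st=arm.state(); print(st['t'],st['eef_pos'],st['orientation'],st['joint_pos'].round(1))
E
```

```text
t: 2.03
eef_pos: [0.543, -0.1653, 0.3015]
orientation: [-180.0, 0.1, 80.2]
contact_force: [-0.2, -0.8, 0.4]
width: 1.002
2.0833 [ 0.54289373 -0.165758    0.30149814] [-1.79968694e+02  5.58768640e-02  8.01330959e+01] [ 28.1  21.2 -23.  107.7  10.3  53.1  -9.5]
```

View pics/w2.png

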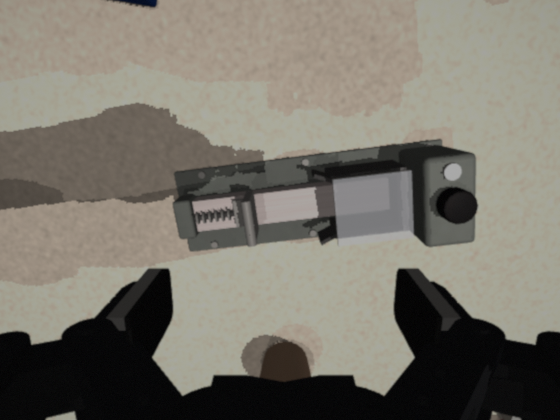

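The whole machine is in view: paddle at (250,218), rail about (290,207), cover about (372,205), knob at (457,205). I'll enlarge it to measure.

Run:
```python
from h import *
im=cv2.imread('pics/w2.png'); im=cv2.convertScaleAbs(im,alpha=1.5)
cv2.imwrite('pics/c3.png',cv2.resize(im[130:260,165:365],None,fx=4,fy=4,interpolation=cv2.INTER_CUBIC))
```

```text
(no output)
```

View pics/c3.png

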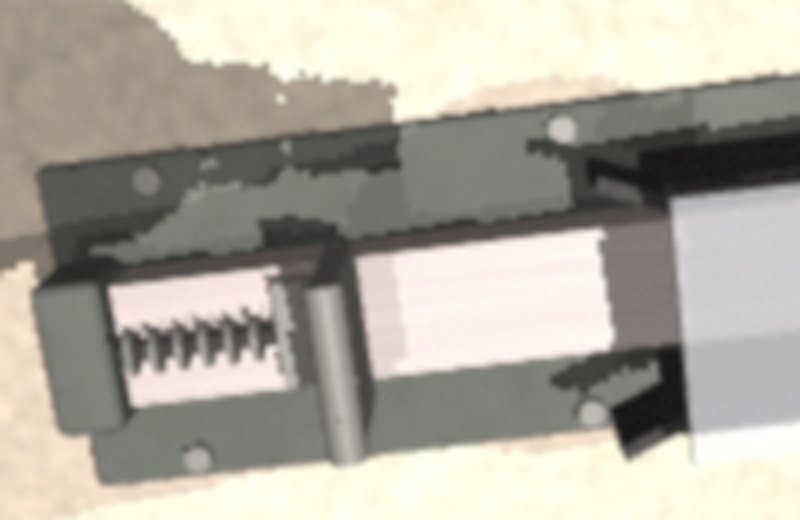

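Run:
```python
from h import *
s=load('w2')
c=lambda x,y:((x+.5)/4-.5+165,(y+.5)/4-.5+130)
def P(l,p,z):
    X=ray(s,*c(*p),z); print(l,X.round(4)); return X[:2]
a=P('plateL',(40,168),.006);b=P('plateR',(100,485),.006);e=P('plate far',(800,75),.006)
print('yaw',np.degrees(np.arctan2(*(e-a)[::-1])),np.degrees(np.arctan2(*(a-b)[::-1]))-90)
u1=P('railU',(355,258),.03);u2=P('railU',(600,230),.03);l1=P('railL',(370,380),.03);l2=P('railL',(615,352),.03);l0=P('railL0',(130,406),.03)
m=(u1+l1)/2;n=(u2+l2)/2
print('rail yaw',np.degrees(np.arctan2(*(u2-u1)[::-1])),np.degrees(np.arctan2(*(l2-l0)[::-1])))
k1=P('coverU',(670,200),.083);k2=P('coverL',(692,462),.083)
b1=P('barU',(325,290),.085);b2=P('barL',(345,462),.083)
yaw=np.radians(-2.7);x=np.array([np.cos(yaw),np.sin(yaw)]);y=np.array([-x[1],x[0]])
pm=(a+b)/2; g1=pm+.133*x; g2=(k1+k2)/2-.041*x; g3=(b1+b2)/2+.045*x
print('gap from plate',g1,'cover',g2,'bar',g3); 
for q in (u1,u2,l1,l2,l0): print('rail lateral rel g1',((q-g1)@y).round(4))
```

```text
plateL [ 0.4185 -0.1467  0.006 ]
plateR [ 0.4123 -0.245   0.006 ]
plate far [ 0.6381 -0.1579  0.006 ]
yaw -2.9358392096938615 -3.574505062583384
railU [ 0.506  -0.1835  0.03  ]
railU [ 0.5741 -0.1873  0.03  ]
railL [ 0.5033 -0.219   0.03  ]
railL [ 0.573  -0.2228  0.03  ]
railL0 [ 0.4344 -0.2149  0.03  ]
rail yaw -3.235593568796435 -3.254015175547784
coverU [ 0.5891 -0.1715  0.083 ]
coverL [ 0.5853 -0.2383  0.083 ]
barU [ 0.5039 -0.1786  0.085 ]
barL [ 0.4998 -0.2233  0.083 ]
gap from plate [ 0.54824772 -0.20210538] cover [ 0.54624524 -0.20293214] bar [ 0.54681615 -0.20307255]
rail lateral rel g1 0.0166
rail lateral rel g1 0.016
rail lateral rel g1 -0.019
rail lateral rel g1 -0.0195
rail lateral rel g1 -0.0181
```

```bash
python3 -m handwheel '[-1,0,4,0,0,0,0,-1,0,8,0,0,0,0,-1,-1,12,-1,0,0,0,-1,-1,16,-2,0,0,0,-1,-2,20,-3,0,0,0,-1,-2,24,-5,0,0,0,-1,-2,28,-5,0,0,0,-1,-2,31,-5,0,0,0,-1,-2,34,-5,0,0,0,-1,-2,36.5,-5,0,0,0.5]'
python3 -m handwheel '[-1,0,0,0,0,0,0,-1,0,0,0,0,0,0]'
python3 - <<'E'
from h import *
s=snap('wrist','w3'); 
im=cv2.imread('pics/w3.png'); im=cv2.convertScaleAbs(im,alpha=1.4)
cv2.imwrite('pics/c4.png',cv2.resize(im[100:300,150:400],None,fx=3,fy=3,interpolation=cv2.INTER_CUBIC))
st=arm.state(); print(st['t'],st['eef_pos'],st['orientation'],st['joint_pos'].round(1))
E
```

```text
t: 2.92
eef_pos: [0.5241, 0.202, 0.2515]
orientation: [-180.0, 0.0, 80.7]
contact_force: [0.1, 0.4, 0.5]
width: 1.003
t: 3.08
eef_pos: [0.524, 0.2012, 0.2515]
orientation: [-180.0, 0.0, 80.8]
contact_force: [0.0, 0.1, -0.3]
width: 1.0
3.1333 [0.52408135 0.19986989 0.25142744] [-1.79989640e+02  6.50233588e-02  8.07029496e+01] [ -7.9  24.4 -26.  111.7  14.4  47.2 -51. ]
```

View pics/w3.png

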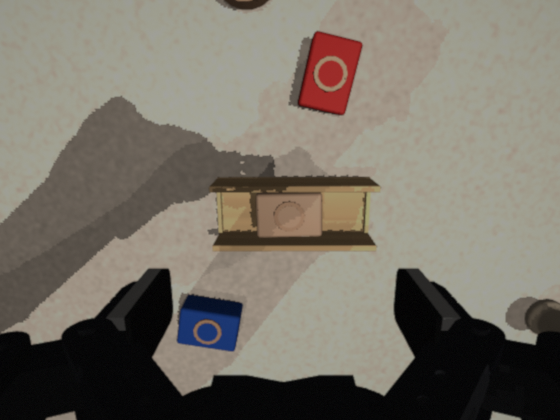

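View pics/c4.png

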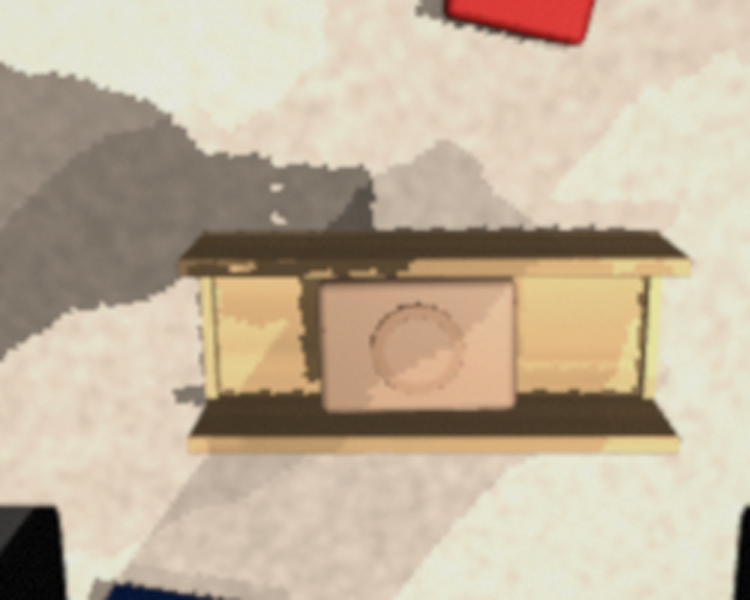

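Run:
```python
from h import *
s=load('w3')
c=lambda x,y:((x+.5)/3-.5+150,(y+.5)/3-.5+100)
P=lambda p,z:ray(s,*c(*p),z)[:2]
C=[P(p,.038) for p in [(322,283),(515,281),(515,408),(323,410)]]
T=[P(p,.048) for p in [(182,270),(690,270),(676,450),(190,450)]]
print('boss',P((417,349),.04),'blank',np.mean(C,0),'tray',np.mean(T,0))
an=lambda d:np.degrees(np.arctan2(d[1],d[0]))
print([an(d) for d in (C[1]-C[0],C[2]-C[3],T[1]-T[0],T[2]-T[3])])
print([np.linalg.norm(d) for d in (C[1]-C[0],C[1]-C[2],T[1]-T[0],T[1]-T[2])]); print(np.round(C,4),np.round(T,4))
```

```text
boss [0.52386119 0.16878134] blank [0.52447901 0.16894863] tray [0.52883811 0.16600471]
[np.float64(-8.670147896039134), np.float64(-8.644211926197826), np.float64(-9.27821115084492), np.float64(-9.273324969120587)]
[np.float64(0.06110191424505851), np.float64(0.04245132235290997), np.float64(0.15571374380719305), np.float64(0.05886198282864848)]
[[0.4975 0.1945]
 [0.5579 0.1853]
 [0.5522 0.1433]
 [0.4902 0.1527]] [[0.457  0.2076]
 [0.6107 0.1825]
 [0.6007 0.1244]
 [0.447  0.1495]]
```

```bash
python3 -m handwheel '[-1,0,-1.5,-4,0,0,0,-1,0,-3.1,-8,0,0,0.3,-1,0,-3.1,-12,0,0,0.3,-1,0,-3.1,-15,0,0,0.3,-1,0,-3.1,-15,0,0,0.3,-1,0,-3.1,-15,0,0,0.3,-1,0,-3.1,-15,0,0,0.3]'
python3 - <<'E'
from h import *
s=snap('wrist','w4'); st=arm.state(); print(st['t'],st['eef_pos'],st['orientation'])
y=np.radians(-9);x=np.array([np.cos(y),np.sin(y),0])
e=st['eef_pos']
E
```

```text
t: 3.72
eef_pos: [0.5245, 0.1699, 0.1031]
orientation: [179.9, -0.0, 81.0]
contact_force: [0.7, 0.0, -0.1]
width: 0.997
3.7667 [0.52480553 0.17033014 0.10371093] [ 1.79857708e+02 -6.17004714e-02  8.10476858e+01]
```

View pics/w4.png

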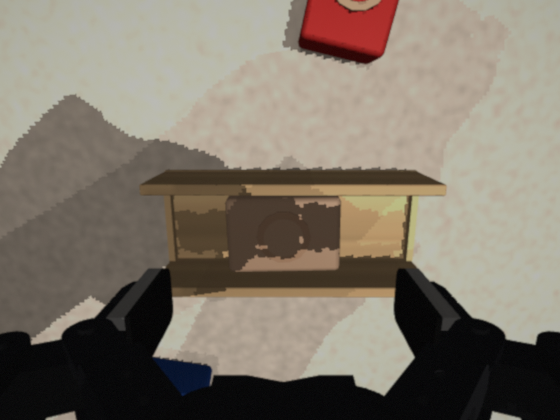

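The blank spans columns 228–340 and the jaws are centred at 283, so it is centred between the fingers. Going down, then closing.

```bash
python3 -m handwheel '[-1,0,0,-2,0,0,0,-1,0,0,-4,0,0,0,-1,0,0,-6,0,0,0,-1,0,0,-7,0,0,0,-1,0,-0.1,-7.8,0,0,0,-1,0,-0.1,-8.2,0,0,0,-1,0,-0.1,-8.2,0,0,0,-1,0,-0.1,-8.2,0,0,0]' 40
python3 -m handwheel '[-0.5,0,0,0,0,0,0,-0.3,0,0,0,0,0,0,0,0,0,0,0,0,0,0.3,0,0,0,0,0,0,0.3,0,0,0,0,0,0,0.3,0,0,0,0,0,0]' 40
```

```text
t: 4.43
eef_pos: [0.524, 0.1697, 0.0205]
orientation: [179.9, -0.0, 81.1]
contact_force: [0.3, 0.2, 0.3]
width: 0.999
t: 4.93
eef_pos: [0.524, 0.1697, 0.0207]
orientation: [179.9, -0.0, 81.1]
contact_force: [0.1, -0.4, 5.3]
width: 0.741
```

```bash
python3 -m handwheel '[0.3,0,0,1,0,0,0,0.3,0,0,2.5,0,0,0,0.3,0,0,4.5,0,0,0,0.3,0,0,6.5,0,0,0,0.3,0,0,8,0,0,0,0.3,0,0,8,0,0,0]'
python3 -m handwheel '[0.3,0,-2,0,0,0,1,0.3,0.5,-5,0,0,0,3,0.3,1,-8,0,0,0,5,0.3,1.5,-11.5,0,0,0,6,0.3,1.5,-15,0,0,0,6,0.3,1.5,-17.5,0,0,0,6,0.3,1.5,-19,0,0,0,6,0.3,1.5,-19,0,0,0,6,0.3,1.5,-19,0,0,0,6]'
python3 - <<'E'
from h import *
snap('wrist','w5'); st=arm.state(); print(st['eef_pos'],st['orientation'],st['joint_pos'].round(1))
E
```

```text
t: 5.43
eef_pos: [0.5247, 0.1699, 0.1031]
orientation: [179.8, -0.1, 81.1]
contact_force: [1.0, 0.1, -1.6]
width: 0.74
t: 6.18
eef_pos: [0.5382, -0.0213, 0.0995]
orientation: [-180.0, 0.0, 87.0]
contact_force: [0.2, 0.4, -0.9]
width: 0.742
[ 0.53839183 -0.02005204  0.09957562] [-1.79988119e+02 -2.94098242e-02  8.70965171e+01] [ 11.9  35.3 -22.8 121.7  28.3  28.  -35.4]
```

View pics/w5.png

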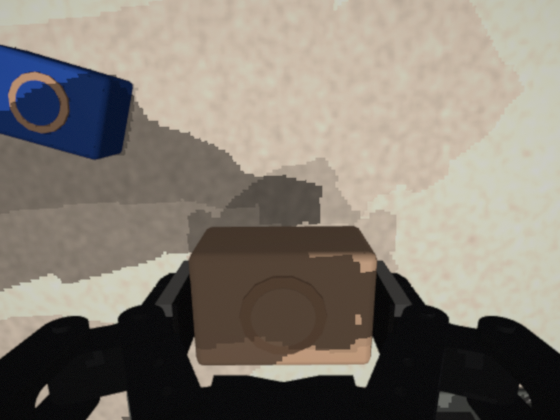

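The blank is held level between the pads (columns 190–375, boss at 283,315) over clear bench. Setting it down.

```bash
python3 -m handwheel '[0.3,0,0,-2,0,0,0,0.3,0,0,-4,0,0,0,0.3,0,0,-6,0,0,0,0.3,0,0,-7,0,0,0,0.3,0,0,-7.6,0,0,0,0.3,0,0,-8,0,0,0,0.3,0,0,-8.2,0,0,0,0.3,0,0,-8.3,0,0,0,0.3,0,0,-8.3,0,0,0]'
```

```text
t: 6.98
eef_pos: [0.5389, -0.0203, 0.0172]
orientation: [180.0, -0.0, 87.1]
contact_force: [0.4, 0.4, -1.4]
width: 0.74
```

```bash
python3 -m handwheel '[0.3,0,0,-0.1,0,0,0,0.3,0,0,-0.1,0,0,0,0.3,0,0,-0.1,0,0,0]'
```

```text
t: 7.23
eef_pos: [0.5389, -0.0204, 0.0166]
orientation: [179.9, -0.0, 87.1]
contact_force: [-0.7, -0.2, 6.8]
width: 0.742
```

Contact at 6.8 N. Opening and rising.

```bash
python3 -m handwheel '[-0.6,0,0,0,0,0,0,-0.8,0,0,0,0,0,0,-1,0,0,0,0,0,0,-1,0,0,0,0,0,0,-1,0,0,1,0,0,0,-1,0,0,3,0,0,0,-1,0,0,6,0,0,0,-1,0,0,9,0,0,0,-1,0,0,12,0,0,0,-1,0,0,12,0,0,0]'
python3 -m handwheel '[-1,0,0,0,0,0,-7,-1,0,0,0,0,0,-14,-1,0,0,0,0,0,-21,-1,0,0,0,0,0,-28,-1,0,0,0,0,0,-35,-1,0,0,0,0,0,-42,-1,0,0,0,0,0,-49,-1,0,0,0,0,0,-56,-1,0,0,0,0,0,-63,-1,0,0,0,0,0,-70]'
python3 -m handwheel '[-1,0,0,0,0,0,-7,-1,0,0,0,0,0,-14,-1,0,0,0,0,0,-20,-1,0,0,0,0,0,-20,-1,0,0,0,0,0,-20]'
python3 - <<'E'
from h import *
s=snap('wrist','w6'); st=arm.state(); print(st['t'],st['eef_pos'],st['orientation'],st['joint_pos'].round(1))
E
```

```text
t: 8.07
eef_pos: [0.5406, -0.0202, 0.1411]
orientation: [179.6, -0.0, 87.1]
contact_force: [1.1, -0.9, -0.7]
width: 0.998
t: 8.9
eef_pos: [0.5383, -0.0203, 0.1361]
orientation: [-180.0, 0.0, 16.8]
contact_force: [0.6, 0.4, -0.2]
width: 0.999
t: 9.32
eef_pos: [0.5384, -0.0201, 0.1359]
orientation: [180.0, 0.0, -2.7]
contact_force: [0.3, 0.6, -0.1]
width: 1.001
9.3667 [ 0.53840885 -0.02020358  0.13587932] [-1.79996842e+02  8.30459149e-03 -2.64815051e+00] [ -3.5  30.4  -0.6 121.4   0.6  28.2 -97.2]
```

View pics/w6.png

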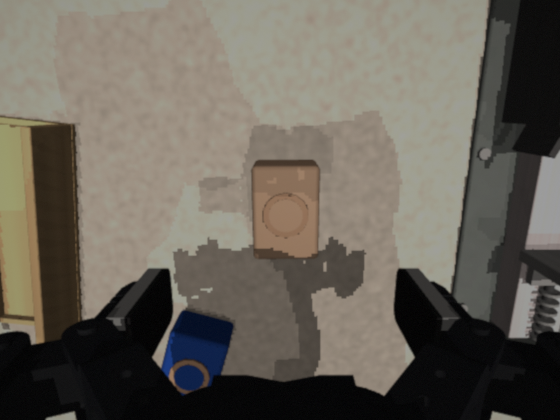

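The blank stands at columns 253–318 with its boss at (285,214). The blue decoy is at the lower left (200,350). Measuring both.

Run:
```python
from h import *
s=load('w6')
print('boss',ray(s,285,215,.036), [ray(s,*p,.034).round(4)[:2] for p in [(253,168),(319,168),(319,257),(254,257)]])
print('blue',[ray(s,*p,.034).round(3)[:2] for p in [(187,312),(234,322),(165,350),(210,394)]])
```

```text
boss [ 0.53877718 -0.02132783  0.036     ] [array([ 0.57  , -0.0026]), array([ 0.568 , -0.0442]), array([ 0.5077, -0.0428]), array([0.5098, 0.0009])]
blue [array([0.471, 0.051]), array([0.461, 0.019]), array([0.441, 0.07 ]), array([0.401, 0.042])]
```

```bash
python3 -m handwheel '[-1,0,-0.1,-3,0,0,0,-1,0,-0.1,-6,0,0,0,-1,0,-0.1,-8.5,0,0,0,-1,0,-0.1,-10.5,0,0,0,-1,0,-0.1,-11.5,0,0,0,-1,0,-0.1,-11.8,0,0,0,-1,0,-0.1,-11.8,0,0,0,-1,0,-0.1,-11.8,0,0,0]'
python3 -m handwheel '[-0.5,0,0,0,0,0,0,0,0,0,0,0,0,0,0.5,0,0,0,0,0,0,0.6,0,0,0,0,0,0,0.6,0,0,0,0,0,0,0.6,0,0,0,0,0,0,0.6,0,0,0,0,0,0]' 40
```

```text
t: 10.03
eef_pos: [0.5389, -0.0215, 0.0185]
orientation: [-180.0, -0.0, -2.8]
contact_force: [-0.6, -0.4, -0.0]
width: 1.0
t: 10.62
eef_pos: [0.5389, -0.0213, 0.0186]
orientation: [-180.0, -0.1, -2.9]
contact_force: [-1.0, 0.4, 7.3]
width: 0.509
```

```bash
python3 -m handwheel '[0.6,0,0,1,0,0,0,0.6,0,0,3,0,0,0,0.6,0,0,6,0,0,0,0.6,0,0,9,0,0,0,0.6,0,0,12,0,0,0,0.6,0,0,13,0,0,0,0.6,0,0,13,0,0,0]'
python3 -m handwheel '[0.6,0,-2,0,0,0,0,0.6,0,-5,0,0,0,0,0.6,0.5,-8.5,0,0,0,0,0.6,0.8,-12,0,0,0,0,0.6,0.8,-15,0,0,0,0,0.6,0.8,-17,0,0,0,0,0.6,0.8,-18.2,0,0,0,0,0.6,0.8,-18.2,0,0,0,0,0.6,0.8,-18.2,0,0,0,0,0.6,0.8,-18.2,0,0,0,0]'
python3 - <<'E'
from h import *
s=snap('wrist','w7'); snap('top','t7');snap('scene','s7');st=arm.state(); print(st['t'],st['eef_pos'],st['orientation'],st['joint_pos'].round(1))
E
```

```text
t: 11.2
eef_pos: [0.5397, -0.0214, 0.1507]
orientation: [-180.0, -0.3, -2.9]
contact_force: [0.3, -0.2, -1.4]
width: 0.509
t: 12.03
eef_pos: [0.5464, -0.2014, 0.1471]
orientation: [-179.9, 0.1, -2.8]
contact_force: [-0.4, 0.4, -1.5]
width: 0.509
12.1833 [ 0.54676616 -0.2016382   0.14763187] [-1.79964751e+02  1.36584899e-02 -2.74355241e+00] [ 16.1  31.7  -2.1 115.3   2.   33.1 -80.1]
```

View pics/w7.png

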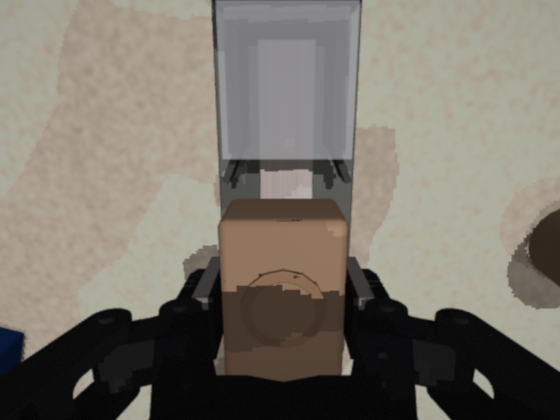

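The blank is in the hand, with the tunnel dead ahead: mouth at (287,160), rail centre about (286,185). I'll measure the offset from this view.

Run:
```python
from h import *
im=cv2.imread('pics/w7.png'); im=cv2.convertScaleAbs(im,alpha=1.4)
cv2.imwrite('pics/c7.png',cv2.resize(im[0:230,190:390],None,fx=3,fy=2.6,interpolation=cv2.INTER_CUBIC))
```

```text
(no output)
```

View pics/c7.png

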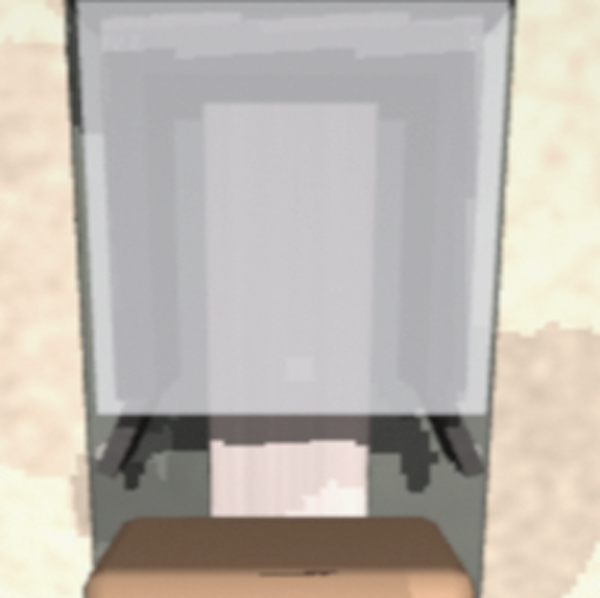

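Run:
```python
from h import *
s=load('w7')
c=lambda x,y:((x+.5)/3-.5+190,(y+.5)/2.6-.5)
P=lambda p,z:ray(s,*c(*p),z)[:2]
e=np.array([.54677,-.20164]); yw=np.radians(-2.75)
f=np.array([np.cos(yw),np.sin(yw)]);n=np.array([-f[1],f[0]])
for nm,p,z in [('coverL',(96,415),.083),('coverR',(488,415),.083),('coverFL',(72,2),.083),('coverFR',(512,2),.083),('rL',(211,500),.03),('rR',(367,500),.03),('rLf',(205,105),.03),('rRf',(378,105),.03),('pL',(93,500),.006),('pR',(485,500),.006),('pL2',(80,150),.006),('pR2',(502,150),.006)]:
    X=P(p,z); d=X-e; print(nm,X.round(4),'fwd,lat',(d@f).round(4),(d@n).round(4))
```

```text
coverL [ 0.5891 -0.1711] fwd,lat 0.0408 0.0326
coverR [ 0.5857 -0.2397] fwd,lat 0.0407 -0.0361
coverFL [ 0.664  -0.1743] fwd,lat 0.1157 0.0329
coverFR [ 0.6605 -0.2435] fwd,lat 0.1156 -0.0364
rL [ 0.559 -0.186] fwd,lat 0.0115 0.0162
rR [ 0.5572 -0.2215] fwd,lat 0.0114 -0.0194
rLf [ 0.6545 -0.1911] fwd,lat 0.1071 0.0157
rRf [ 0.6528 -0.2266] fwd,lat 0.1071 -0.0198
pL [ 0.5553 -0.1547] fwd,lat 0.0062 0.0473
pR [ 0.5504 -0.2526] fwd,lat 0.0061 -0.0507
pL2 [ 0.6491 -0.1606] fwd,lat 0.1003 0.0459
pR2 [ 0.6443 -0.2566] fwd,lat 0.1 -0.0502
```

```bash
python3 -m handwheel '[0.6,0,-0.17,-2,0,0,-0.3,0.6,0,-0.17,-4,0,0,-0.3,0.6,0,-0.17,-6,0,0,-0.3,0.6,0,-0.17,-7.5,0,0,-0.3,0.6,0,-0.17,-8.5,0,0,-0.3,0.6,0,-0.17,-9,0,0,-0.3,0.6,0,-0.17,-9.4,0,0,-0.3,0.6,0,-0.17,-9.5,0,0,-0.3,0.6,0,-0.17,-9.5,0,0,-0.3]'
python3 - <<'E'
from h import *
s=snap('wrist','w8'); snap('top','t8');snap('scene','s8')
a=cv2.resize(cv2.imread('pics/s8.png')[120:260,130:300],None,fx=4,fy=4,interpolation=cv2.INTER_CUBIC);cv2.imwrite('pics/s8c.png',a)
E
```

```text
t: 12.93
eef_pos: [0.5468, -0.205, 0.0531]
orientation: [180.0, -0.0, -3.2]
contact_force: [-0.3, 0.3, -2.6]
width: 0.506
```

View pics/w8.png

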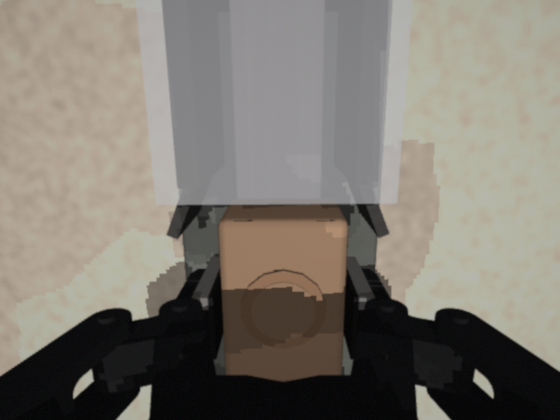

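View pics/s8c.png

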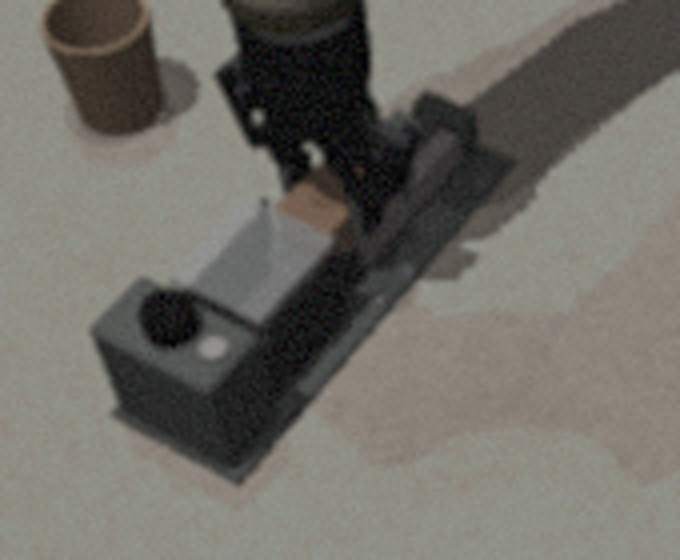

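Run:
```python
from h import *
s=load('w8'); st=arm.state(); e=st['eef_pos'][:2]; print(st['eef_pos'],st['orientation'])
yw=np.radians(st['orientation'][2]);f=np.array([np.cos(yw),np.sin(yw)]);n=np.array([-f[1],f[0]])
for nm,(u,v),z in [('cL',(155,204),.083),('cR',(399,204),.083),('blankFL',(221,222),.0685),('blankFR',(347,222),.0685),('boss',(283,308),.0705),('plateL',(184,265),.006),('plateR',(377,265),.006)]:
    X=ray(s,u,v,z)[:2]; print(nm,X.round(4),((X-e)@f).round(4),((X-e)@n).round(4))
```

```text
[ 0.54693228 -0.20523086  0.05346657] [ 1.79983765e+02 -6.36124131e-02 -3.18569709e+00]
cL [ 0.5895 -0.1712] 0.0407 0.0363
cR [ 0.5856 -0.24  ] 0.0406 -0.0326
blankFL [ 0.5789 -0.1865] 0.0309 0.0205
blankFR [ 0.5766 -0.2276] 0.0308 -0.0207
boss [ 0.5476 -0.205 ] 0.0006 0.0002
plateL [ 0.5383 -0.153 ] -0.0115 0.0517
plateR [ 0.5327 -0.253 ] -0.0116 -0.0485
```

The cover and plate centres both sit 1.7 mm to +y of the blank, so I'll correct that and lower to contact.

```bash
python3 -m handwheel '[0.6,0,0.17,0,0,0,0,0.6,0,0.17,-0.2,0,0,0,0.6,0,0.17,-0.3,0,0,0,0.6,0,0.17,-0.4,0,0,0,0.6,0,0.17,-0.4,0,0,0]'
```

```text
t: 13.5
eef_pos: [0.5466, -0.2034, 0.0487]
orientation: [-180.0, 0.0, -3.2]
contact_force: [0.1, 0.4, -0.5]
width: 0.505
```

```bash
python3 -m handwheel '[0.6,0,0,-0.05,0,0,0,0.6,0,0,-0.05,0,0,0,0.6,0,0,-0.05,0,0,0]'; python3 -c "
from h import *
print(arm.state()['contact_force'],arm.state()['eef_pos'])"
```

```text
t: 13.75
eef_pos: [0.5466, -0.2034, 0.0486]
orientation: [180.0, -0.0, -3.2]
contact_force: [-0.2, 0.5, 5.5]
width: 0.506
[-0.16456253  0.48421187  5.51706487] [ 0.54655394 -0.20338469  0.04864985]
```

Seated on the rail with 5.5 N contact. Releasing.

```bash
python3 -m handwheel '[-0.1,0,0,0,0,0,0,-0.3,0,0,0,0,0,0,-0.5,0,0,0,0,0,0,-0.5,0,0,0,0,0,0,-0.5,0,0,0,0,0,0,-0.5,0,0,0,0,0,0,-0.5,0,0,0,0,0,0]'
python3 -m handwheel '[-0.5,0,0,1,0,0,0,-0.5,0,0,2,0,0,0,-0.5,0,0,4,0,0,0,-0.5,0,0,7,0,0,0,-0.5,0,0,10,0,0,0,-0.5,-3,0,12,0,0,0,-0.5,-6,0,12,0,0,0,-0.5,-6,0,12,0,0,0,-0.5,-6,0,12,0,0,0]'
python3 - <<'E'
from h import *
snap('wrist','w9');st=arm.state(); print(st['t'],st['eef_pos'],st['orientation'],st['joint_pos'].round(1))
E
```

```text
t: 14.33
eef_pos: [0.5465, -0.2034, 0.0482]
orientation: [180.0, 0.0, -3.2]
contact_force: [0.3, 0.3, -0.2]
width: 0.753
t: 15.08
eef_pos: [0.4854, -0.2037, 0.1699]
orientation: [180.0, -0.1, -3.3]
contact_force: [1.0, -0.1, 0.7]
width: 0.75
15.1333 [ 0.48676433 -0.20361076  0.16951425] [ 1.79974049e+02 -1.06616857e-01 -3.20999020e+00] [ 18.2  26.8  -2.3 121.4   2.   31.8 -78.8]
```

View pics/w9.png

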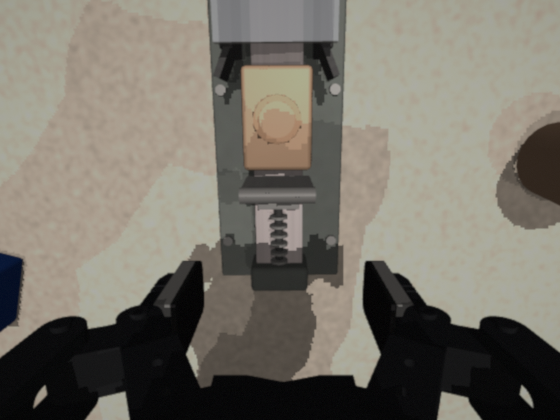

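The blank lies straight on the rail, boss at (277,118) between the paddle (277,190) and the mouth, and the paddle is at rest. I'll check numerically while shutting the jaws and dropping behind the paddle.

```bash
python3 - <<'E'
from h import *
s=load('w9'); g=np.array([.547,-.2033]);yw=np.radians(-3.1);f=np.array([np.cos(yw),np.sin(yw)]);n=np.array([-f[1],f[0]])
for nm,(u,v),z in [('boss',(277,118),.066),('FL',(242,67),.064),('FR',(311,67),.064),('BL',(244,169),.064),('BR',(311,169),.064),('barL',(240,198),.080),('barR',(316,198),.080)]:
    X=ray(s,u,v,z)[:2]; print(nm,X.round(4),((X-g)@f).round(4),((X-g)@n).round(4))
E
python3 -m handwheel '[0,-1,0.2,0,0,0,0,1,-2.5,0.5,0,0,0,0,1,-2.5,0.5,0,0,0,0,1,-2.5,0.5,0,0,0,0,1,-2.5,0.5,-2,0,0,0,1,-2.5,0.5,-5,0,0,0,1,-2.5,0.5,-8,0,0,0,1,-2.5,0.5,-10,0,0,0,1,-2.5,0.5,-10.1,0,0,0,1,-2.5,0.5,-10.1,0,0,0]'
python3 - <<'E'
from h import *
snap('wrist','w10');st=arm.state(); print(st)
E
```

```text
boss [ 0.5469 -0.2036] -0.0001 -0.0003
FL [ 0.5777 -0.1845] 0.0296 0.0204
FR [ 0.5753 -0.2258] 0.0294 -0.0209
BL [ 0.5164 -0.1804] -0.0318 0.0212
BR [ 0.5139 -0.2234] -0.032 -0.0218
barL [ 0.5011 -0.1783] -0.0472 0.0225
barR [ 0.4984 -0.2247] -0.0474 -0.024
t: 15.97
eef_pos: [0.4617, -0.1981, 0.0663]
orientation: [-180.0, 0.1, -3.2]
contact_force: [-0.2, -0.4, 0.5]
width: -0.002
{'t': 16.0167, 'joint_pos': array([ 17.82515662,  35.78486885,  -1.52217079, 128.19695783,
         3.20601057,  16.07930951, -79.65675592]), 'qvel': array([ 0.27268434, -1.96429281,  0.05861554, -0.12618746, -0.04978917,
       -0.01196948,  0.05755559]), 'joint_efforts': array([-1.65544990e-01, -6.02654529e+01,  1.21907506e+00, -8.50001693e+00,
        9.57938464e-03, -8.70286650e-02, -7.35898531e-03]), 'eef_pos': array([ 0.46213138, -0.19838494,  0.06730407]), 'orientation': array([-1.79991166e+02,  2.63419219e-02, -3.16573362e+00]), 'contact_force': array([ 0.19595951, -0.17826752,  0.75538818]), 'ft_torque': array([ 0.00589461, -0.07326873, -0.00063902]), 'width': -0.0017696113477780708}
```

View pics/w10.png

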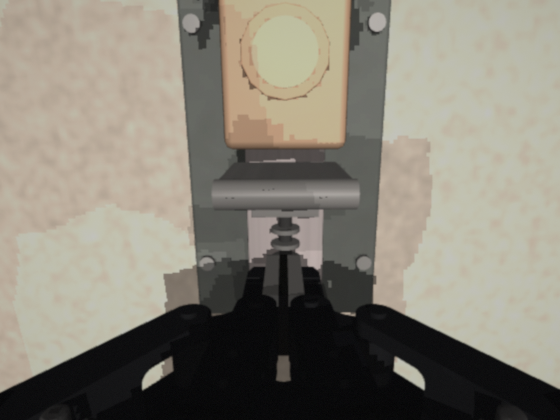

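The shut fingertips at (285,270) are centred behind the paddle bar (285,193), with clear space between. Approaching, then pushing at about 30 mm/s.

```bash
python3 -m handwheel '[1,0.5,-0.03,0,0,0,0,1,1,-0.05,0,0,0,0,1,1.4,-0.08,0,0,0,0,1,1.7,-0.09,0,0,0,0,1,2,-0.11,0,0,0,0,1,2.2,-0.12,0,0,0,0,1,2.4,-0.13,0,0,0,0,1,2.6,-0.14,0,0,0,0,1,2.8,-0.15,0,0,0,0,1,3,-0.16,0,0,0,0]'
```

```text
t: 16.85
eef_pos: [0.4904, -0.1999, 0.0671]
orientation: [-180.0, 0.1, -3.2]
contact_force: [-4.6, 0.9, 3.0]
width: -0.003
```

```bash
python3 -m handwheel '[1,0.25,-0.01,0,0,0,0,1,0.5,-0.03,0,0,0,0,1,0.75,-0.04,0,0,0,0,1,1,-0.05,0,0,0,0,1,1.25,-0.07,0,0,0,0,1,1.5,-0.08,0,0,0,0,1,1.75,-0.1,0,0,0,0,1,2,-0.11,0,0,0,0]'
```

```text
t: 17.52
eef_pos: [0.5105, -0.2009, 0.0671]
orientation: [-180.0, 0.1, -3.2]
contact_force: [-6.9, 0.4, 3.8]
width: -0.001
```

```bash
python3 -m handwheel '[1,0.25,-0.01,0,0,0,0,1,0.5,-0.03,0,0,0,0,1,0.75,-0.04,0,0,0,0,1,1,-0.05,0,0,0,0,1,1.25,-0.07,0,0,0,0,1,1.5,-0.08,0,0,0,0,1,1.75,-0.1,0,0,0,0,1,2,-0.11,0,0,0,0]'
```

```text
t: 18.18
eef_pos: [0.5301, -0.2019, 0.067]
orientation: [-180.0, 0.2, -3.2]
contact_force: [-7.6, 1.3, 5.0]
width: -0.001
```

```bash
python3 -m handwheel '[1,0.25,-0.01,0,0,0,0,1,0.5,-0.03,0,0,0,0,1,0.75,-0.04,0,0,0,0,1,1,-0.05,0,0,0,0,1,1.25,-0.07,0,0,0,0,1,1.5,-0.08,0,0,0,0,1,1.75,-0.1,0,0,0,0,1,2,-0.11,0,0,0,0]'
```

```text
t: 18.85
eef_pos: [0.5497, -0.2029, 0.0671]
orientation: [-180.0, 0.2, -3.2]
contact_force: [-10.1, 1.8, 6.2]
width: -0.006
```

```bash
python3 -m handwheel '[1,0.25,-0.01,0,0,0,0,1,0.5,-0.03,0,0,0,0,1,0.7,-0.04,0,0,0,0,1,0.9,-0.05,0,0,0,0,1,1,-0.05,0,0,0,0]'
```

```text
t: 19.27
eef_pos: [0.5597, -0.2033, 0.067]
orientation: [-180.0, 0.2, -3.2]
contact_force: [-8.8, 1.4, 6.8]
width: -0.002
```

```bash
python3 -m handwheel '[1,0.1,0,0,0,0,0,1,0.2,-0.01,0,0,0,0]'
```

```text
t: 19.43
eef_pos: [0.5615, -0.2035, 0.067]
orientation: [-180.0, 0.2, -3.2]
contact_force: [-9.1, 2.2, 6.7]
width: -0.0
```

```bash
python3 -m handwheel '[1,0.1,0,0,0,0,0,1,0.2,-0.01,0,0,0,0]'
```

```text
t: 19.6
eef_pos: [0.5634, -0.2036, 0.067]
orientation: [-180.0, 0.2, -3.2]
contact_force: [-9.4, 1.5, 6.2]
width: -0.001
```

```bash
python3 -m handwheel '[1,0.08,0,0,0,0,0,1,0.08,0,0,0,0,0]'
```

```text
t: 19.77
eef_pos: [0.5643, -0.2036, 0.067]
orientation: [-180.0, 0.2, -3.2]
contact_force: [-9.2, 0.8, 6.5]
width: 0.002
```

```bash
python3 -m handwheel '[1,0.08,0,0,0,0,0,1,0.08,0,0,0,0,0]'
```

```text
t: 19.93
eef_pos: [0.5643, -0.2036, 0.0669]
orientation: [-180.0, 0.3, -3.2]
contact_force: [-10.7, 0.7, 8.3]
width: 0.002
```

```bash
python3 -m handwheel '[1,0.06,0,0,0,0,0,1,0.06,0,0,0,0,0]'
```

```text
t: 20.1
eef_pos: [0.5644, -0.2036, 0.0669]
orientation: [-180.0, 0.4, -3.2]
contact_force: [-12.1, 2.0, 7.9]
width: 0.001
```

The position has stalled at x = 0.5644 and the force is climbing, so it is at the stop. A little more, to about 20 N.

```bash
python3 -m handwheel '[1,0.1,0,0,0,0,0,1,0.1,0,0,0,0,0]'
```

```text
t: 20.27
eef_pos: [0.5644, -0.2036, 0.0667]
orientation: [-179.9, 0.5, -3.2]
contact_force: [-15.7, 2.9, 9.5]
width: -0.004
```

```bash
python3 -m handwheel '[1,0.1,0,0,0,0,0,1,0.15,0,0,0,0,0,1,0.15,0,0,0,0,0]'
python3 -c "
from h import *
snap('wrist','w11')"
```

```text
t: 20.52
eef_pos: [0.5645, -0.2036, 0.0667]
orientation: [-179.9, 0.6, -3.2]
contact_force: [-19.8, 1.3, 12.8]
width: 0.003
```

View pics/w11.png

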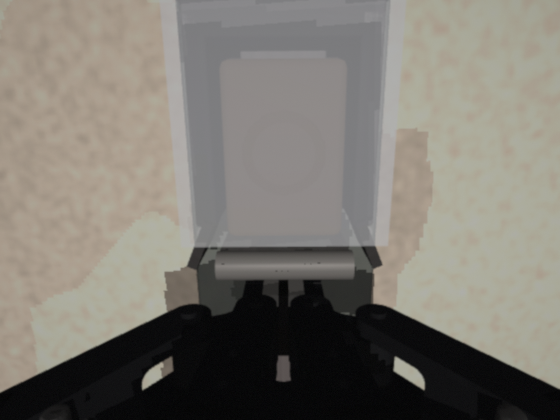

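The blank is inside the tunnel under the clear cover (boss at 283,152) and the paddle is at the mouth, at 20 N. Backing off so the paddle follows.

```bash
python3 -m handwheel '[1,-0.4,0.01,0,0,0,0,1,-0.9,0.05,0,0,0,0,1,-1.5,0.08,0,0,0,0,1,-2.2,0.12,0,0,0,0,1,-3,0.16,0,0,0,0,1,-4,0.22,0,0,0,0,1,-5,0.27,0,0,0,0,1,-6,0.32,0,0,0,0,1,-7,0.38,0,0,0,0,1,-8,0.43,0,0,0,0]'
python3 -m handwheel '[1,-1,0.05,0,0,0,0,1,-2,0.1,0,0,0,0,1,-3,0.15,0,0,0,0,1,-3,0.15,2,0,0,0,1,-3,0.15,6,0,0,0,1,-4,0.15,10,0,0,0,1,-5,0.15,12,0,0,0,1,-5,0.15,12,0,0,0,1,-5,0.15,12,0,0,0]'
python3 - <<'E'
from h import *
snap('wrist','w12');snap('top','t12');snap('scene','s12');st=arm.state(); print(st['t'],st['eef_pos'],st['contact_force'])
E
```

```text
t: 21.4
eef_pos: [0.4898, -0.1997, 0.0674]
orientation: [180.0, -0.1, -3.2]
contact_force: [-1.6, 0.1, -1.3]
width: -0.002
t: 22.15
eef_pos: [0.4405, -0.1985, 0.1887]
orientation: [179.9, -0.2, -3.2]
contact_force: [-0.3, 0.7, -0.3]
width: 0.0
22.3 [ 0.44024089 -0.19798844  0.18644301] [ 0.29212433  0.4747083  -0.22615627]
```

View pics/w12.png

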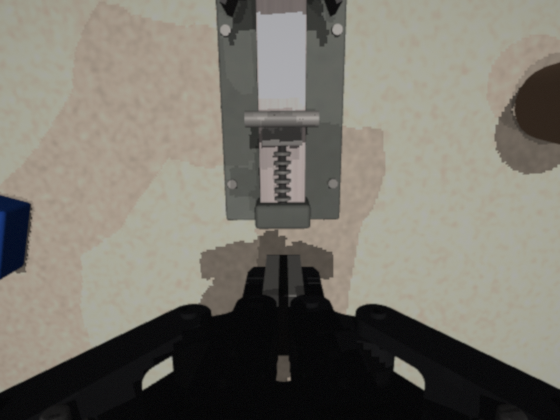

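View pics/t12.png

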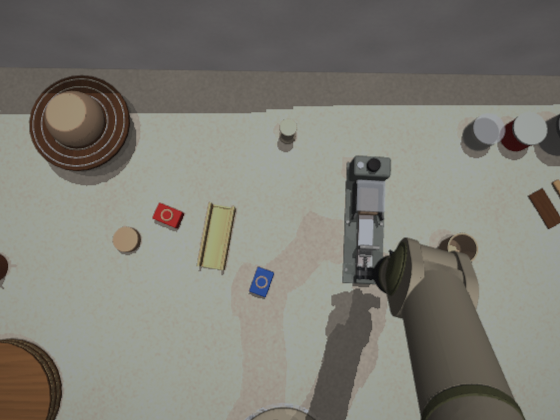

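The paddle is back at (282,118), and disc, prop and cup are unmoved. I'll look down through the cover for the blank.

```bash
python3 -m handwheel '[1,3,0,3,0,0,0,1,6,-0.3,5,0,0,0,1,9,-0.5,5,0,0,0,1,12,-0.7,5,0,0,0,1,12,-0.7,5,0,0,0,1,12,-0.7,5,0,0,0,1,12,-0.7,5,0,0,0]'
python3 - <<'E'
from h import *
s=snap('wrist','w13');st=arm.state(); print(st['t'],st['eef_pos'],st['contact_force'])
im=cv2.convertScaleAbs(cv2.imread('pics/w13.png'),alpha=1.4)
cv2.imwrite('pics/c13.png',cv2.resize(im[20:270,190:390],None,fx=2.4,fy=2.4,interpolation=cv2.INTER_CUBIC))
E
```

```text
t: 22.88
eef_pos: [0.5592, -0.2049, 0.2354]
orientation: [-180.0, 0.2, -3.2]
contact_force: [-0.5, -0.0, -0.3]
width: -0.001
22.9333 [ 0.55889582 -0.20502974  0.23585528] [ 0.71200258  0.45388198 -0.13508629]
```

View pics/c13.png

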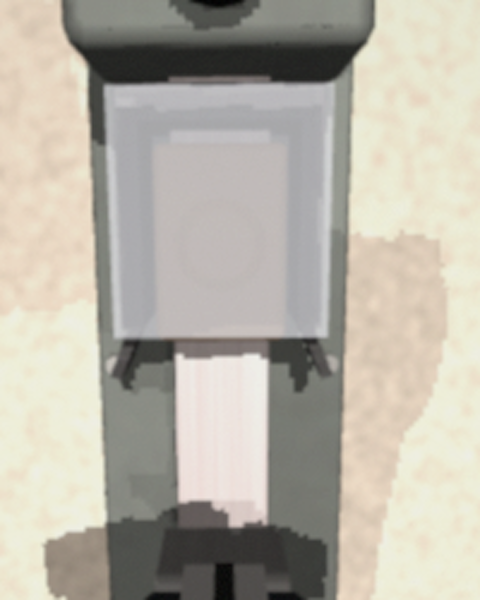

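Run:
```python
from h import *
g=np.array([.547,-.2033]);yw=np.radians(-3.1);f=np.array([np.cos(yw),np.sin(yw)]);n=np.array([-f[1],f[0]])
s=load('w13');c=lambda x,y:((x+.5)/2.4-.5+190,(y+.5)/2.4-.5+20)
for nm,p,z in [('boss',(221,241),.066),('FL',(154,142),.064),('FR',(288,142),.064),('BL',(153,338),.064),('BR',(287,338),.064),('coverL',(115,338),.083),('coverR',(328,338),.083)]:
    X=ray(s,*c(*p),z)[:2]; print(nm,((X-g)@f).round(4),((X-g)@n).round(4))
s=load('w12')
for p in [(245,112),(319,112),(245,126),(319,126)]:
    X=ray(s,*p,.08)[:2]; print('bar',((X-g)@f).round(4),((X-g)@n).round(4))
a,b=load('top0')['color'],load('t12')['color']
for nm,(u,v) in dict(disc=(126,239),prop=(288,130)).items(): print(nm,np.abs(a[v-18:v+18,u-18:u+18].astype(int)-b[v-18:v+18,u-18:u+18]).mean())
```

```text
boss 0.0699 0.0001
FL 0.1008 0.0215
FR 0.1006 -0.0214
BL 0.0379 0.0233
BR 0.0378 -0.0221
coverL 0.0406 0.0339
coverR 0.0404 -0.0339
bar -0.0412 0.0225
bar -0.0414 -0.0237
bar -0.0498 0.0228
bar -0.0499 -0.0239
disc 9.772890946502057
prop 10.146090534979423
```

The blank reads 69–70 mm along the machine's x and within 1 mm of centre, matching where the stop should leave it (78 mm stroke gives 69 mm). The bar centre is at −45.5 mm, which is rest. Handing in.

```bash
python3 -c "
from cell import arm
print(arm.hand_in())"
```

```text
the job is handed in; nothing more can be done
None
```

The bisque blank is home in the tunnel, the paddle has sprung back to rest, and the job is handed in at about 23 s of the 67 s allowed. No verdict was reported.

- **Loading:** I took the blank from the tray by its short ends and set it on clear bench. I then took it again by its long sides and lowered it onto the rail until it touched, at about 5.5 N. After I let go it measured within 1 mm of the gap centre and straight, with the paddle at rest.
- **Feeding:** I pushed the paddle at about 25–30 mm/s until it stalled at its stop. The push on the paddle was about 20 N, and about 24 N in all. I then backed off so it could return.

**Last checks:**
- **Blank position:** its centre is at 69–70 mm along the machine's x, within 1 mm of the rail's centre line, and it is lengthwise. That is 2–3 mm short of the nominal 72 mm but inside the 65–79 mm window, and it matches the paddle's full stroke.
- **Paddle:** it is at rest to within about 1 mm.
- **Robot:** the tool was clear of everything, with the force reading about zero.
- **Bystanders:** the disc and prop show at the same place in the top view as at the start. My image comparison of them was inconclusive because the lighting and shadows changed. In the last top view the arm partly hides the cup, and what shows is in the same place; I did not measure it.

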